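# Clamp a specimen cell square on the light path

## Task

Gently set (do not drop) the specimen cell upright in the nest of the imaging stage, its two clear faces looking at the lamp and the camera, and let go of it. Then slide the orange-posted jaw up until it squeezes the cell square against the back fence, bearing on it for a moment with about 10 N (at least 7, never above 18: the glass chips), and leave the jaw there, snug on the cell; leave the other things on the bench alone.

Things in the scene. Friction and masses are not known exactly. Their poses are not given: they have to be found in the camera images.
- cell: The specimen cell: upright square block 30 x 30 mm, 74 mm tall, about 0.12 kg. Its +y and -y faces are clear glass, its +x and -x faces black. Black lid (top 12 mm, same width) with a white stripe along the cell's y, from clear face to clear face. Origin: centre of its underside. Any two opposite faces can be gripped; either clear face may look to the lamp.
- stage: The imaging stage, fixed to the table. Origin: at table height below the middle of the nest, z up. The light path runs along its y: white lamp at +y, black camera at -y. The nest is open from above: side rails along its y sides, steel fence at its +x end, sliding jaw with orange post at its -x end. Black base plate 90 mm wide from x = -125 to +65 mm.
- nest (a point): Centre of the nest floor, which is flat and 12 mm above the stage origin. Aluminium side rails, 8 mm high, from stage x = -31 to +31 mm, have their inner faces at stage y = +-17.5 mm: the cell goes between with 2.5 mm spare each side.
- fence_mid (a point): A point fixed to the stage on the nest floor at stage x = +23 mm, the middle of the fence's adjustment. The fence (34 mm wide, 26 mm high above the floor) faces -x; its face was left by the last user anywhere from 7 mm before to 7 mm beyond this point, which is not reported: find it by feel. It does not give.
- lamp (a point): Centre of the lamp's lens, on the light path 79 mm from the nest centre at stage +y, 34 mm above the nest floor. The lamp housing behind it is 66 mm wide and its top is 90 mm above the table.
- camera (a point): Centre of the camera's lens, on the light path 79 mm from the nest centre at stage -y, 34 mm above the nest floor. The camera's top is 78 mm above the table.
- jaw: The clamp jaw, sliding along the stage's x. Origin: middle of the lower edge of its steel face, at nest floor height; the face looks to +x, 26 mm wide, 22 mm high; axes parallel to the stage's. Fully back its origin is at stage x = -36 mm; it starts 0 to 6 mm forward of that and travels 45 mm in all. Stiff slide: about 3 N to move it slowly, and it stays where it is left.
- post (a point): Middle of the orange post of the jaw, 49 mm to -x of the jaw's origin and 28 mm above the nest floor. The post is 12 mm in x, 16 mm in y and 56 mm high above the floor (top 68 mm above the table): pinch it across y from above, or push it. Once the cell is trapped between jaw and fence the force rises by roughly 3 to 10 N per mm of further push, depending on the arm.
- jar_a: amber specimen jar with black cap, 56 mm across, 85 mm tall. Bystander; leave alone. Origin: underside centre.
- jar_b: amber specimen jar with paper label and black cap, 60 mm across, 100 mm tall. Bystander; leave alone. Origin: underside centre.
- phone: black phone lying flat, 75 x 150 x 9 mm. Bystander; leave alone. Origin: underside centre.
- mouse: black computer mouse, 100 x 60 x 32 mm. Bystander; leave alone. Origin: underside centre.
- dish: small glass dish, 68 mm across, 16 mm tall. Bystander; leave alone. Origin: underside centre.
- slide_box: flat blue and grey slide box, 90 x 120 x 33 mm. Bystander; leave alone. Origin: underside centre.
- brush: small brush lying on the table. Bystander; leave alone. Origin: underside centre (about mid-length, lying along its x).
There are look-alikes about, which are no part of the job. Leave any blue or pink look-alike of the cell alone.

How it is judged:
By the outcome, as a careful person would: the job done as asked, in the order asked, and still so for the second after the job is handed in, with the robot touching nothing.
It also fails if it takes over 58 s, if anything falls off the work surface, if the arm or the gripper's body presses on something with over 40 N, if the wrist force passes 120 N, or if a joint passes its speed limit or range.

## Robot

A 6-joint arm with a two-finger parallel gripper is mounted at the origin on the work surface. World frame = base frame: x ahead of the robot, y to its left, z up, the work surface at z = 0. Lengths are in m, angles in degrees, forces in N, time in s.
With the tool pointing down it reaches from about 0.375 to 0.9 m from the base axis. Payload 3.1 kg.
Tool frame: the origin (TCP) lies at the very end of the fingers, on their centre line; the grasp point (between the pads) lies grip_point_offset behind it (grip_point_offset is the distance from the TCP to the grasp point, in m); z points along the fingers, y is the line along which they close (so a half turn about z gives the same grasp; the last joint's range is limited). The gripper opens to 87 mm and grips with 3 to 60 N. Pads are 19 mm wide; open, the fingers measure 117 mm over their backs; the gripper's body (75 mm by 190 mm) begins 51 mm behind the grasp point.
Start: joints at [59.731, 30.224, 82.088, -0, 67.689, -10.227], TCP at [0.214, 0.587, 0.223] pointing down, gripper open.
Joint ranges: [-176.69, 176.69], [-43.24, 126.21], [12.49, 139.97], [-82, 262], [0, 151.66], [-163.58, 163.58]. Speed limits (degrees/s): [159.86, 159.86, 180, 180, 180, 180].

## Interface

Orientations are given as a 3x3 rotation matrix whose columns are the frame's x, y, z axes.
In Python, from rig import * gives the robot as it stands.
- The arm moves only by the tool move_arm, never from a script. Its argument "increments" is a list of rows, each a list of 3 entries, a list of its own where there are three numbers: the shift along the tool's x, y, z in units of 30 mm (1.0 is 30 mm), then the turn, a rotation vector about the tool's x, y, z in units of 120 degrees (1.0 is 120 degrees), then the closure, from 0 (fully open) to 1 (shut). A call has 1 to 20 rows; each row shifts and turns the commanded pose from where the row before left it, along the tool's axes as they then stand; what a row does not reach is not made up. A row lasts 1/12 s, in which the tool goes at most 41.7 mm and 7.16 degrees, less where a joint would pass 70% of its speed; a pose out of reach is approached as far as the arm can. A call with a number of a shift or a turn outside -1 to 1 is refused whole. A call with a gripper value outside its range is refused whole. The fingers move at their own pace and stop on an object; the grip force is fixed at half the most. Time passes only in rows, so rows that do not move let the fingers close. It gives the time, the measured TCP pose, the force, the opening and the grip force at its end, in the units of the state.
- read_state(): the state, without advancing time (a new reading comes with each control period).
- capture(name): name is "side" or "top"; returns a dict with "img" (400x640x3 uint8, red, green, blue), "mtx" (3x3 intrinsics, pixels), "distortion" ([k1, k2, p1, p2, k3] as OpenCV has them; the pictures are not rectified), "eye" and "rotation" of the camera in the world. Camera axes: x right, y down, z forward; pixel columns grow to the right and rows downward; lengths in m; the calibration is good to about 2 mm. A picture is of the moment at which its call begins. There is no depth.
- hand_in(): hands the job in; it is judged then, once.
Trained networks look in a picture, given as the dict that the camera call returned (one of the last four; its "shot" number tells which), for a name from the list of things; names that differ only in an ending like _2 or _b are one class to them, and where a whole thing is asked for, a point or a joint stands for the part that bears it (a point fixed in the world has none). Each returns a list of dicts, best first, with "confidence" (0 to 1); they miss things now and then, are a little off and sometimes report something else, mostly with a low value. They report only what shows in the picture. A call takes as long as a camera call. They do not tell look-alikes from the thing itself.
- search_frame(picture, label): "extent" ([left, top, right, bottom] as shares, 0 to 1, of the picture: columns of its width, rows of its height, round what is visible of it).
- pinpoint(picture, label): "xy" ([column, row] as shares, 0 to 1, of the picture: columns of its width, rows of its height: a listed point, or the origin of a listed thing).
The state is a dict: "time_s": time; "joint_positions": joint angles; "qvel": joint speeds; "tau": joint torques, N m; "position": TCP position; "tcp_rot": TCP orientation; "force": force on the tool from outside, world axes, zero at the start; "moment": the same for the moment, N m; "opening": opening from 0.0 (shut) to 1.0 (fully open); "grasp_force": force on a finger pad.
Only numpy, scipy, OpenCV 4.12 (cv2) and the standard library are available. Lean on these libraries where they do the work, as an engineer would, in place of code of your own. Each camera call takes 0.05 s, during which the arm holds its last target. There are 200 camera calls.

## Working session

There is one attempt and no reset: what is moved stays moved. The work goes in short steps, Python scripts to look and compute and a tool call to move; the robot and the scene stay as the last step left them, time stands still between calls to the robot, and variables do not carry over. Pictures are saved under pics/ and viewed, at most 10 in all, crops included, and the job is handed in when it is done.

Besides the shell and the picture viewer there is one more tool, called after ">>>" by a JSON object that holds its "name" and its "arguments". move_arm: Moves the arm, as the interface text tells. Its arguments: {"type":"object","properties":{"increments":{"type":"array"}},"required":["increments"]}

```bash
mkdir -p pics; ls
cat > h.py <<'E'
from rig import *
import numpy as np, cv2
def save(c,n,box=None,s=1):
    im=c["img"]
    if box: im=im[box[1]:box[3],box[0]:box[2]]
    im=cv2.resize(im,None,fx=s,fy=s,interpolation=cv2.INTER_CUBIC)
    cv2.imwrite("pics/"+n,im[...,::-1])
def ray(c,px):
    u=cv2.undistortPoints(np.array([[px]],float),np.array(c["mtx"]),np.array(c["distortion"]))[0,0]
    return np.array(c["eye"]),np.array(c["rotation"])@np.array([u[0],u[1],1])
def atz(c,px,z):
    e,d=ray(c,px); return e+d*(z-e[2])/d[2]
def proj(c,P):
    R=np.array(c["rotation"]).T
    p,_=cv2.projectPoints(np.array(P,float).reshape(-1,3),cv2.Rodrigues(R)[0],-R@np.array(c["eye"]),np.array(c["mtx"]),np.array(c["distortion"]))
    return p[:,0]
def tri(c1,p1,c2,p2):
    (a,d),(b,e)=ray(c1,p1),ray(c2,p2); d=d/np.linalg.norm(d); e=e/np.linalg.norm(e)
    s=np.linalg.lstsq(np.c_[d,-e],b-a,rcond=None)[0]
    return (a+d*s[0]+b+e*s[1])/2, np.linalg.norm(a+d*s[0]-b-e*s[1])
E
python3 - <<'E'
from h import *
t=capture("top"); s=capture("side")
save(t,"t0.png");save(s,"s0.png")
print(t["eye"],s["eye"])
for l in ["cell","nest","fence_mid","lamp","camera","post","jaw","stage"]:
    for n,c in (("t",t),("s",s)):
        print(l,n,[(np.round(np.array(d["xy"])*[640,400],1).tolist(),round(d["confidence"],2)) for d in pinpoint(c,l)])
print(read_state())
E
```

```text
pics
[0.49456354 0.02906397 1.33036002] [0.13192344 0.99141562 0.86780833]
cell t [([251.0, 247.2], 0.6), ([267.6, 210.5], 0.58), ([341.3, 185.3], 0.56), ([253.4, 228.0], 0.5), ([237.4, 215.3], 0.49), ([226.0, 234.6], 0.44), ([199.7, 250.4], 0.22)]
cell s [([295.9, 314.0], 0.79), ([305.0, 278.9], 0.68), ([322.3, 299.4], 0.63), ([348.4, 314.3], 0.63), ([313.3, 332.1], 0.58)]
nest t [([339.9, 190.4], 0.86), ([431.6, 243.2], 0.23)]
nest s [([319.3, 212.5], 0.74)]
fence_mid t [([340.0, 183.2], 0.7), ([338.3, 200.6], 0.42)]
fence_mid s [([314.6, 206.6], 0.64)]
lamp t [([284.1, 251.9], 0.51), ([253.5, 156.3], 0.37)]
lamp s [([308.6, 218.3], 0.73)]
camera t [([365.0, 186.5], 0.78)]
camera s [([332.9, 194.4], 0.74), ([322.3, 214.7], 0.49)]
post t [([341.1, 184.6], 0.67), ([365.3, 189.2], 0.57), ([340.4, 212.7], 0.49)]
post s [([345.7, 209.8], 0.54)]
jaw t []
jaw s [([333.2, 217.5], 0.48)]
stage t [([341.3, 189.3], 0.94)]
stage s [([321.3, 219.4], 0.85), ([255.7, 231.0], 0.21)]
{'time_s': 0.9, 'joint_positions': array([ 5.97305481e+01,  3.02206468e+01,  8.20875383e+01, -5.78453976e-04,
        6.76892891e+01, -1.02277728e+01]), 'qvel': array([ 0.15614311,  0.09669314,  0.02577742, -0.00497656, -0.03536169,
       -0.02608454]), 'tau': array([-1.28700358e-03, -4.39997578e+01, -1.76984721e+01,  6.33603358e-02,
        5.02442813e-02, -1.76072319e-05]), 'position': array([0.21415958, 0.58714224, 0.22257998]), 'tcp_rot': array([[-9.39444887e-01,  3.42700020e-01,  3.02879214e-05],
       [ 3.42700021e-01,  9.39444886e-01,  3.33655246e-05],
       [-1.70194669e-05,  4.17247427e-05, -9.99999999e-01]]), 'force': array([-0.37880566,  0.61303588, -0.90079416]), 'moment': array([-0.01022803, -0.0421754 ,  0.0854926 ]), 'grasp_force': 0.0, 'opening': 1.0025904110133088}
```

View pics/t0.png

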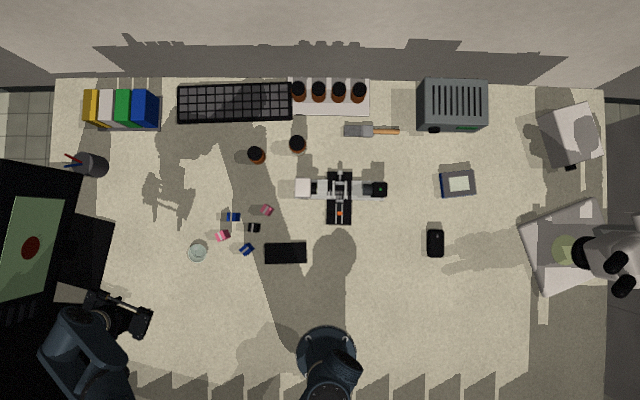

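View pics/s0.png

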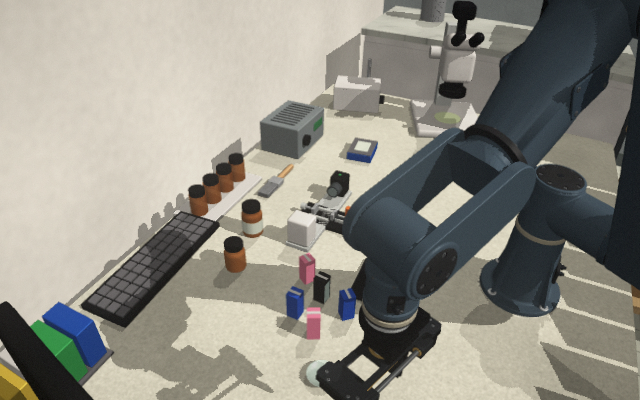

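Top picture: the candidates for the cell are pink (267,210), pink (223,236), blue (233,216), blue (246,249) and black (254,228). In the side picture the black one is at about (322,288). By the description I choose the black one. The stage is at about (340,190), with the orange post at (340,212), the lamp on the left and the camera on the right. I'll check the choice in a close crop.

Run:
```python
from h import *
t=capture("top"); s=capture("side")
a=cv2.resize(t["img"][195:260,210:280],(400,371),interpolation=cv2.INTER_CUBIC)
b=cv2.resize(s["img"][245:345,275:375],(371,371),interpolation=cv2.INTER_CUBIC)
c=np.hstack([a,b])
cv2.imwrite("pics/c1.png",c[...,::-1])
save(t,"c2.png",(285,155,395,235),7)
```

```text
(no output)
```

View pics/c1.png

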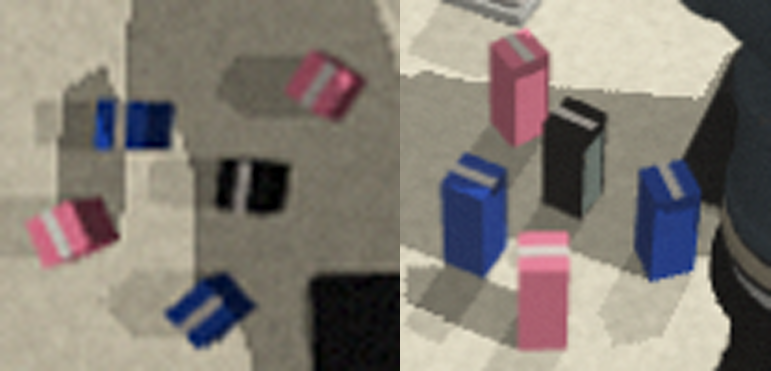

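View pics/c2.png

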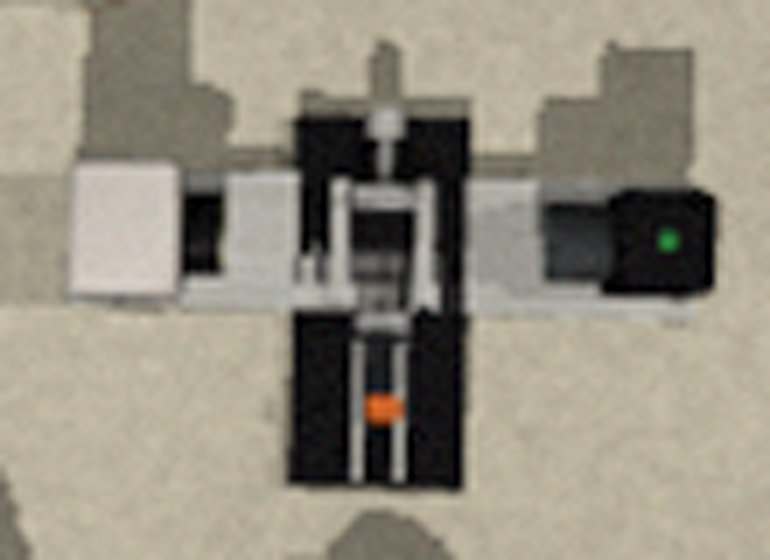

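The crops confirm the choice. The black-lidded block with a grey glass face is the cell, with its lid centre at about (252.5,227.5) in top and (322.7,276) in side. Its stripe runs roughly along world x, so it needs about a 90° turn. The stage is nearly aligned with the world axes and the orange post top is at about (339.7,213).

```bash
python3 - <<'E'
from h import *
import rig; print([x for x in dir(rig) if 'grip' in x.lower()], getattr(rig,'grip_point_offset',None))
t=capture("top"); s=capture("side")
print("lid",atz(t,(252.5,227.4),.074),atz(s,(322.7,276),.074),tri(t,(252.5,227.4),s,(322.7,276)))
print("base net",atz(t,(253.4,228),0),atz(s,(322.3,299.4),0))
k=lambda x,y:(275+(x-400)/3.71,245+y/3.71)
a,b=atz(s,k(558,104),.074),atz(s,k(598,126),.074); d=b-a; print("stripe side",a,b,np.degrees(np.arctan2(d[1],d[0])))
k2=lambda x,y:(210+x/5.714,195+y/5.714)
a,b=atz(t,k2(246,160),.074),atz(t,k2(241,211),.074); d=b-a; print("stripe top",np.degrees(np.arctan2(d[1],d[0])))
q=lambda x,y:(285+x/7,155+y/7)
for z in (.006,.012):
  c=[atz(t,q(*p),z) for p in ((298,118),(469,118),(464,489),(289,487))]
  for p in c: print(z,np.round(p,4))
print("nest",atz(t,(339.9,190.4),.012),atz(s,(319.3,212.5),.012),"stage",atz(t,(341.3,189.3),0),atz(s,(321.3,219.4),0))
for l in("lamp","camera"): 
  pass
print("lamp housing top edges", [np.round(atz(t,q(*p),.09),4) for p in((72,165),(180,165),(180,292),(68,292))])
print("camera top", [np.round(atz(t,q(*p),.078),4) for p in((612,192),(714,192),(714,290),(604,290))])
for n,c in(("t",t),("s",s)):
  h=cv2.cvtColor(c["img"],cv2.COLOR_RGB2HSV).astype(int)
  m=(h[...,0]<16)&(h[...,1]>170)&(h[...,2]>150); m[:180]=0; m[235:]=0; m[:,:310]=0; m[:,380:]=0
  y,x=np.nonzero(m); print(n,len(x), (x.mean(),y.mean(),x.min(),x.max(),y.min(),y.max()) if len(x) else 0)
  if n=="t" and len(x): print("post",atz(t,(x.mean(),y.mean()),.068))
E
grep -rn "grip_point_offset" . 2>/dev/null | head -3; python3 -c "
import rig;print([x for x in dir(rig) if x[0]!='_'])"
```

```text
['grip_point_offset'] 0.0187
lid [0.45343023 0.25751849 0.074     ] [0.45166917 0.2579191  0.074     ] (array([0.4527106 , 0.25739298, 0.07316214]), np.float64(0.0014907802460550272))
base net [0.4489343  0.26769028 0.        ] [0.44794543 0.26406044 0.        ]
stripe side [0.46691966 0.25425937 0.074     ] [0.435441  0.2609364 0.074    ] 168.02432214274234
stripe top 175.82649959482316
0.006 [0.6547 0.0065 0.006 ]
0.006 [ 0.6565 -0.081   0.006 ]
0.006 [ 0.4671 -0.0814  0.006 ]
0.006 [0.4665 0.0075 0.006 ]
0.012 [0.654  0.0066 0.012 ]
0.012 [ 0.6558 -0.0805  0.012 ]
0.012 [ 0.4673 -0.0809  0.012 ]
0.012 [0.4666 0.0076 0.012 ]
nest [ 0.58868663 -0.0384514   0.012     ] [ 0.60011674 -0.04071575  0.012     ] stage [ 0.59359472 -0.04402107  0.        ] [ 5.86546902e-01 -2.66460216e-02  1.11022302e-16]
lamp housing top edges [array([0.6199, 0.1155, 0.09  ]), array([0.6209, 0.0639, 0.09  ]), array([0.5601, 0.0626, 0.09  ]), array([0.5591, 0.116 , 0.09  ])]
camera top [array([ 0.6132, -0.1448,  0.078 ]), array([ 0.6142, -0.1943,  0.078 ]), array([ 0.5667, -0.1948,  0.078 ]), array([ 0.5657, -0.1415,  0.078 ])]
t 13 (np.float64(339.0), np.float64(212.84615384615384), np.int64(337), np.int64(341), np.int64(212), np.int64(214))
post [ 0.50832365 -0.03383303  0.068     ]
s 7 (np.float64(347.0), np.float64(208.0), np.int64(346), np.int64(348), np.int64(207), np.int64(209))
['PlanningError', 'capture', 'grip_point_offset', 'hand_in', 'pinpoint', 'read_state', 'search_frame']
```

>>> {"name": "move_arm", "arguments": {"increments": [[[-0.937,-0.63,0],[0,0,0],0.36],[[-0.937,-0.63,0],[0,0,0],0.36],[[-0.937,-0.63,0],[0,0,0],0.36],[[-0.937,-0.63,0],[0,0,0],0.36],[[-0.937,-0.63,0],[0,0,0],0.36],[[-0.937,-0.63,0],[0,0,0],0.36],[[-0.937,-0.63,0],[0,0,0],0.36],[[-0.937,-0.63,0],[0,0,0],0.36],[[-0.937,-0.63,0],[0,0,0],0.36],[[-0.937,-0.63,0],[0,0,0],0.36],[[-0.937,-0.63,0],[0,0,0],0.36],[[-0.937,-0.63,0],[0,0,0],0.36],[[0,0,0],[0,0,0.059],0.36],[[0,0,0],[0,0,0.059],0.36],[[0,0,0],[0,0,0.059],0.36],[[0,0,0],[0,0,0.059],0.36],[[0,0,0],[0,0,0.059],0.36],[[0,0,0],[0,0,0.059],0.36],[[0,0,0],[0,0,0.059],0.36],[[0,0,0],[0,0,0.059],0.36]]}}

```text
time_s: 2.77
position: [0.4534, 0.2585, 0.2227]
tcp_rot: [[-0.224, 0.975, 0.0], [0.975, 0.224, 0.0], [0.0, 0.0, -1.0]]
force: [0.2, 1.7, -0.3]
opening: 0.642
grasp_force: 0.0
```

>>> {"name": "move_arm", "arguments": {"increments": [[[0,0,0],[0,0,0.059],0.36],[[0,0,0],[0,0,0.059],0.36],[[0,0,0],[0,0,0.06],0.36],[[0,0,0],[0,0,0],0.36],[[0,0,0],[0,0,0],0.36]]}}

```text
time_s: 3.18
position: [0.4534, 0.2585, 0.2227]
tcp_rot: [[0.136, 0.991, 0.0], [0.991, -0.136, 0.0], [0.0, 0.0, -1.0]]
force: [-0.2, 0.7, -0.2]
opening: 0.637
grasp_force: 0.0
```

Run:
```python
from h import *
s=capture("side")
a=cv2.resize(s["img"][200:340,255:395],(560,560),interpolation=cv2.INTER_CUBIC)
# overlay predicted cell wireframe
th=np.radians(-8); R=np.array([[np.cos(th),-np.sin(th)],[np.sin(th),np.cos(th)]])
for z in(.074,0):
  P=[np.r_[np.array([.4535,.2585])+R@np.array(p)*.015,z] for p in((1,1),(1,-1),(-1,-1),(-1,1))]
  q=(proj(s,P)-[255,200]+.5)*4-.5
  cv2.polylines(a,[np.round(q).astype(np.int32)],True,(255,0,0),1)
cv2.imwrite("pics/c3.png",a[...,::-1])
```

```text
(no output)
```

View pics/c3.png

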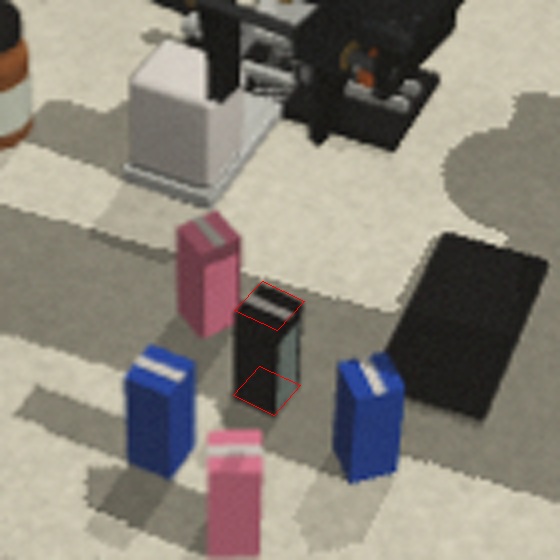

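The overlay matches the black cell: lid at about (270,300) and base at about (267,390) in the 4x crop. I'll descend and grip.

>>> {"name": "move_arm", "arguments": {"increments": [[[0,0,0.8],[0,0,0],0.36],[[0,0,0.8],[0,0,0],0.36],[[0,0,0.8],[0,0,0],0.36],[[0,0,0.8],[0,0,0],0.36],[[0,0,0.8],[0,0,0],0.36],[[0,0,0.8],[0,0,0],0.36],[[0,0,0.8],[0,0,0],0.36],[[0,0,0.5],[0,0,0],0.36],[[0,0,0.28],[0,0,0],0.36],[[0,0,0],[0,0,0],0.36],[[0,0,0],[0,0,0],0.5],[[0,0,0],[0,0,0],0.6],[[0,0,0],[0,0,0],0.65],[[0,0,0],[0,0,0],0.7],[[0,0,0],[0,0,0],0.8],[[0,0,0],[0,0,0],0.8],[[0,0,0],[0,0,0],0.8]]}}

```text
time_s: 4.65
position: [0.4536, 0.2586, 0.032]
tcp_rot: [[0.139, 0.99, 0.001], [0.99, -0.139, 0.0], [0.001, 0.001, -1.0]]
force: [-0.4, -0.3, 7.1]
opening: 0.344
grasp_force: 29.9
```

>>> {"name": "move_arm", "arguments": {"increments": [[[0,0,-0.3],[0,0,0],0.8],[[0,0,-0.7],[0,0,0],0.8],[[0,0,-0.9],[0,0,0],0.8],[[0,0,-0.9],[0,0,0],0.8],[[0,0,-0.9],[0,0,0],0.8],[[0,0,-0.57],[0,0,0],0.8],[[-0.757,0.483,0],[0,0,0],0.8],[[-0.757,0.483,0],[0,0,0],0.8],[[-0.757,0.483,0],[0,0,0],0.8],[[-0.757,0.483,0],[0,0,0],0.8],[[-0.757,0.483,0],[0,0,0],0.8],[[-0.757,0.483,0],[0,0,0],0.8],[[-0.757,0.483,0],[0,0,0],0.8],[[-0.757,0.483,0],[0,0,0],0.8],[[-0.757,0.483,0],[0,0,0],0.8],[[-0.757,0.483,0],[0,0,0],0.8],[[-0.757,0.483,0],[0,0,0],0.8],[[-0.757,0.483,0],[0,0,0],0.8]]}}

```text
time_s: 6.15
position: [0.5875, -0.0368, 0.1594]
tcp_rot: [[0.139, 0.99, -0.001], [0.99, -0.139, 0.0], [0.0, -0.001, -1.0]]
force: [0.3, 0.0, -1.6]
opening: 0.343
grasp_force: 29.9
```

>>> {"name": "move_arm", "arguments": {"increments": [[[0,0,0],[0,0,0.057],0.8],[[0,0,0],[0,0,0.057],0.8],[[0,0,0],[0,0,0.057],0.8],[[0,0,0],[0,0,0.057],0.8],[[0,0,0],[0,0,0.057],0.8],[[0,0,0],[0,0,0.057],0.8],[[0,0,0],[0,0,0.057],0.8],[[0,0,0],[0,0,0.057],0.8],[[0,0,0],[0,0,0.057],0.8],[[0,0,0],[0,0,0.057],0.8],[[0,0,0],[0,0,0.057],0.8],[[0,0,0],[0,0,0.057],0.8],[[0,0,0],[0,0,0],0.8],[[0,0,0],[0,0,0],0.8]]}}

```text
time_s: 7.32
position: [0.5872, -0.0355, 0.1594]
tcp_rot: [[1.0, 0.002, -0.0], [0.002, -1.0, 0.0], [-0.0, -0.0, -1.0]]
force: [-0.8, 0.3, -1.5]
opening: 0.341
grasp_force: 29.9
```

Run:
```python
from h import *
st=read_state(); print(st["position"],np.degrees(np.arctan2(*st["tcp_rot"][[1,0],1])),st["force"],st["opening"])
t=capture("top"); s=capture("side")
X,Y=.592,-.0355
def ov(im,c,o,k):
  def pl(P,col):
    q=(proj(c,P)-o+.5)*k-.5; cv2.polylines(im,[np.round(q).astype(np.int32)],True,col,1)
  for z in(.012,): pl([(X+a,Y+b,z) for a,b in((-.125,-.045),(.065,-.045),(.065,.045),(-.125,.045))],(255,0,0))
  pl([(X+a,Y+b,.02) for a,b in((-.031,-.0175),(.031,-.0175),(.031,.0175),(-.031,.0175))],(0,255,0))
  p=st["position"]
  for z in(p[2]+.0187-.05,p[2]+.0187+.024): pl([(p[0]+a,p[1]+b,z) for a,b in((-.015,-.015),(.015,-.015),(.015,.015),(-.015,.015))],(0,0,255))
a=cv2.resize(s["img"][120:260,245:385],(560,560),interpolation=cv2.INTER_CUBIC); ov(a,s,[245,120],4)
cv2.imwrite("pics/c4.png",a[...,::-1])
```

```text
[ 0.58722402 -0.03553176  0.15936269] -89.90432065119799 [-0.78467791  0.34064617 -1.46240809] 0.34075600939119277
```

View pics/c4.png

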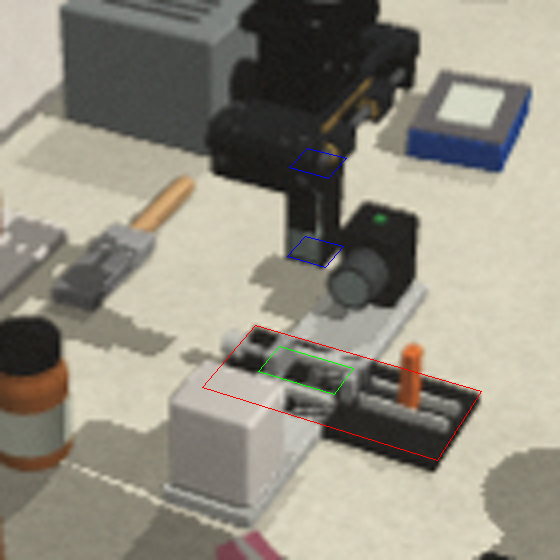

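The cell hangs squarely above the nest, and the overlaid stage outline matches the base plate to within about half a pixel. I'll lower it, slowing down near the rails.

>>> {"name": "move_arm", "arguments": {"increments": [[[-0.06,0,0.5],[0,0,0],0.8],[[0,0,0.8],[0,0,0],0.8],[[0,0,0.8],[0,0,0],0.8],[[0,0,0.6],[0,0,0],0.8],[[0,0,0.4],[0,0,0],0.8],[[0,0,0.2],[0,0,0],0.8],[[0,0,0],[0,0,0],0.8],[[0,0,0],[0,0,0],0.8],[[0,0,0],[0,0,0],0.8]]}}

```text
time_s: 8.17
position: [0.5868, -0.0358, 0.0613]
tcp_rot: [[1.0, -0.001, 0.002], [-0.001, -1.0, -0.001], [0.002, 0.001, -1.0]]
force: [-0.6, 0.7, -1.8]
opening: 0.344
grasp_force: 29.9
```

>>> {"name": "move_arm", "arguments": {"increments": [[[0,0,0.05],[0,0,0],0.8],[[0,0,0.05],[0,0,0],0.8],[[0,0,0.05],[0,0,0],0.8],[[0,0,0.05],[0,0,0],0.8],[[0,0,0.05],[0,0,0],0.8],[[0,0,0.05],[0,0,0],0.8],[[0,0,0],[0,0,0],0.8]]}}

```text
time_s: 8.75
position: [0.5855, -0.0355, 0.0509]
tcp_rot: [[1.0, -0.001, -0.001], [-0.001, -1.0, 0.0], [-0.001, -0.0, -1.0]]
force: [-0.5, 0.8, -2.1]
opening: 0.346
grasp_force: 29.9
```

>>> {"name": "move_arm", "arguments": {"increments": [[[0,0,0.04],[0,0,0],0.8],[[0,0,0.04],[0,0,0],0.8],[[0,0,0.04],[0,0,0],0.8],[[0,0,0],[0,0,0],0.8]]}}

```text
time_s: 9.08
position: [0.5856, -0.0356, 0.0474]
tcp_rot: [[1.0, -0.002, -0.001], [-0.002, -1.0, 0.0], [-0.001, -0.0, -1.0]]
force: [-0.3, -0.2, -0.7]
opening: 0.346
grasp_force: 29.9
```

>>> {"name": "move_arm", "arguments": {"increments": [[[0,0,0.03],[0,0,0],0.8],[[0,0,0.03],[0,0,0],0.8],[[0,0,0.02],[0,0,0],0.8],[[0,0,0],[0,0,0],0.8]]}}

```text
time_s: 9.42
position: [0.5857, -0.0356, 0.0451]
tcp_rot: [[1.0, -0.001, -0.0], [-0.001, -1.0, 0.0], [-0.0, -0.0, -1.0]]
force: [0.7, -0.4, -0.5]
opening: 0.344
grasp_force: 29.9
```

>>> {"name": "move_arm", "arguments": {"increments": [[[0,0,0.02],[0,0,0],0.8],[[0,0,0.02],[0,0,0],0.8],[[0,0,0],[0,0,0],0.8]]}}

```text
time_s: 9.67
position: [0.5858, -0.0356, 0.0441]
tcp_rot: [[1.0, -0.001, 0.0], [-0.001, -1.0, -0.0], [0.0, 0.0, -1.0]]
force: [0.8, -0.5, -1.3]
opening: 0.344
grasp_force: 29.9
```

>>> {"name": "move_arm", "arguments": {"increments": [[[0,0,0.02],[0,0,0],0.8],[[0,0,0],[0,0,0],0.8]]}}

```text
time_s: 9.83
position: [0.5858, -0.0356, 0.044]
tcp_rot: [[1.0, -0.001, 0.0], [-0.001, -1.0, -0.0], [0.0, 0.0, -1.0]]
force: [-1.0, 1.6, 3.5]
opening: 0.343
grasp_force: 29.9
```

The cell touched the nest floor at the expected height (+3.5 N). I'll release it and rise.

>>> {"name": "move_arm", "arguments": {"increments": [[[0,0,0],[0,0,0],0.64],[[0,0,0],[0,0,0],0.62],[[0,0,0],[0,0,0],0.58],[[0,0,0],[0,0,0],0.5],[[0,0,0],[0,0,0],0.42],[[0,0,0],[0,0,0],0.42],[[0,0,-0.1],[0,0,0],0.42],[[0,0,-0.4],[0,0,0],0.42],[[0,0,-0.8],[0,0,0],0.42],[[0,0,-0.8],[0,0,0],0.42],[[0,0,-0.8],[0,0,0],0.42],[[0,0,-0.4],[0,0,0],0.42],[[0,0,0],[0,0,0],0.42]]}}

```text
time_s: 10.92
position: [0.5883, -0.0361, 0.1468]
tcp_rot: [[1.0, -0.001, 0.008], [-0.001, -1.0, -0.002], [0.008, 0.002, -1.0]]
force: [0.5, 0.0, 0.1]
opening: 0.578
grasp_force: 0.0
```

Run:
```python
from h import *
st=read_state(); print(st["position"],st["force"],st["opening"])
s=capture("side")
a=cv2.resize(s["img"][160:240,285:375],(720,640),interpolation=cv2.INTER_CUBIC)[:600]
X,Y=.5858,-.0356
for z in(.012,.086):
    q=(proj(s,[(X+a_,Y+b,z) for a_,b in((-.015,-.015),(.015,-.015),(.015,.015),(-.015,.015))])-[285,160]+.5)*8-.5
    cv2.polylines(a,[np.round(q).astype(np.int32)],True,(255,0,0),1)
cv2.imwrite("pics/c5.png",a[...,::-1])
```

```text
[ 0.58828298 -0.03614247  0.14677863] [0.49256801 0.00531506 0.14702718] 0.5780913490546645
```

View pics/c5.png

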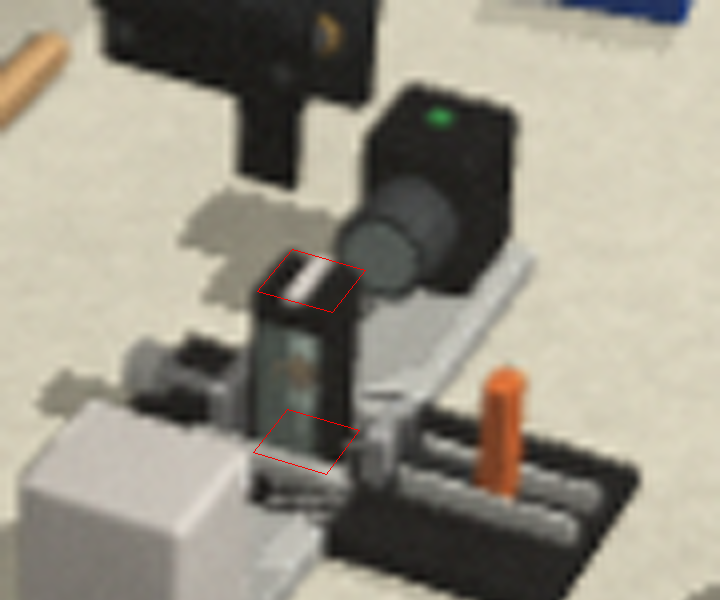

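The cell stands upright between the rails with its stripe along y (about (310,280) in the crop) and a clear face towards the lamp. The orange post is at about (505,430). I'll go behind the post with the fingers shut and push.

>>> {"name": "move_arm", "arguments": {"increments": [[[-0.6,0,0],[0,0,0],0.6],[[-0.7,0,0],[0,0,0],0.8],[[-0.7,0,0],[0,0,0],1],[[-0.7,0,0],[0,0,0],1],[[-0.6,-0.03,0],[0,0,0],1],[[-0.2,0,0],[0,0,0],1],[[0,0,0],[0,0,0],1],[[0,0,0.6],[0,0,0],1],[[0,0,0.8],[0,0,0],1],[[0,0,0.8],[0,0,0],1],[[0,0,0.8],[0,0,0],1],[[0,0,0.5],[0,0,0],1],[[0,0,0.17],[0,0,0],1],[[0,0,0],[0,0,0],1],[[0,0,0],[0,0,0],1],[[0,0,0],[0,0,0],1]]}}

```text
time_s: 12.3
position: [0.482, -0.0348, 0.033]
tcp_rot: [[1.0, -0.001, 0.002], [-0.001, -1.0, -0.001], [0.002, 0.001, -1.0]]
force: [0.6, -0.0, 0.8]
opening: 0.005
grasp_force: 0.0
```

>>> {"name": "move_arm", "arguments": {"increments": [[[0.05,0,-0.1],[0,0,0],1],[[0.05,0,0],[0,0,0],1],[[0.05,0,0],[0,0,0],1],[[0.05,0,0],[0,0,0],1],[[0.05,0,0],[0,0,0],1],[[0.05,0,0],[0,0,0],1],[[0.05,0,0],[0,0,0],1],[[0,0,0],[0,0,0],1]]}}

```text
time_s: 12.97
position: [0.4902, -0.0344, 0.0352]
tcp_rot: [[1.0, -0.001, -0.002], [-0.001, -1.0, 0.001], [-0.002, -0.001, -1.0]]
force: [-3.0, -0.1, 2.7]
opening: 0.003
grasp_force: 1.3
```

>>> {"name": "move_arm", "arguments": {"increments": [[[0.05,0,0],[0,0,0],1],[[0.05,0,0],[0,0,0],1],[[0.05,0,0],[0,0,0],1],[[0.05,0,0],[0,0,0],1],[[0.05,0,0],[0,0,0],1],[[0.05,0,0],[0,0,0],1],[[0.05,0,0],[0,0,0],1],[[0.05,0,0],[0,0,0],1]]}}

```text
time_s: 13.63
position: [0.5031, -0.0344, 0.0352]
tcp_rot: [[1.0, -0.001, -0.001], [-0.001, -1.0, 0.0], [-0.001, -0.0, -1.0]]
force: [-3.7, 0.4, -0.5]
opening: 0.001
grasp_force: 1.6
```

>>> {"name": "move_arm", "arguments": {"increments": [[[0.03,0,0],[0,0,0],1],[[0.03,0,0],[0,0,0],1],[[0.03,0,0],[0,0,0],1],[[0.03,0,0],[0,0,0],1]]}}

```text
time_s: 13.97
position: [0.5063, -0.0344, 0.0352]
tcp_rot: [[1.0, -0.001, -0.001], [-0.001, -1.0, 0.0], [-0.001, -0.0, -1.0]]
force: [-4.7, 0.5, 0.3]
opening: 0.002
grasp_force: 2.2
```

>>> {"name": "move_arm", "arguments": {"increments": [[[0.03,0,0],[0,0,0],1],[[0.03,0,0],[0,0,0],1],[[0.03,0,0],[0,0,0],1],[[0.03,0,0],[0,0,0],1]]}}

```text
time_s: 14.3
position: [0.5103, -0.0344, 0.0352]
tcp_rot: [[1.0, -0.002, -0.001], [-0.002, -1.0, 0.0], [-0.001, -0.0, -1.0]]
force: [-3.8, 0.7, -1.3]
opening: 0.003
grasp_force: 2.0
```

>>> {"name": "move_arm", "arguments": {"increments": [[[0.03,0,0],[0,0,0],1],[[0.03,0,0],[0,0,0],1]]}}

```text
time_s: 14.47
position: [0.5116, -0.0344, 0.0352]
tcp_rot: [[1.0, -0.001, -0.002], [-0.001, -1.0, 0.0], [-0.002, -0.0, -1.0]]
force: [-7.1, 0.6, 1.5]
opening: 0.001
grasp_force: 3.1
```

>>> {"name": "move_arm", "arguments": {"increments": [[[0,0,0],[0,0,0],1]]}}

```text
time_s: 14.55
position: [0.5116, -0.0345, 0.0352]
tcp_rot: [[1.0, -0.001, -0.002], [-0.001, -1.0, 0.0], [-0.002, -0.0, -1.0]]
force: [-5.8, 0.7, 0.0]
opening: 0.002
grasp_force: 2.5
```

>>> {"name": "move_arm", "arguments": {"increments": [[[0.017,0,0],[0,0,0],1],[[0,0,0],[0,0,0],1]]}}

```text
time_s: 14.72
position: [0.5116, -0.0344, 0.0352]
tcp_rot: [[1.0, -0.001, -0.003], [-0.001, -1.0, 0.0], [-0.003, -0.0, -1.0]]
force: [-6.8, 0.3, 0.8]
opening: 0.007
grasp_force: 3.0
```

>>> {"name": "move_arm", "arguments": {"increments": [[[0.017,0,0],[0,0,0],1],[[0,0,0],[0,0,0],1]]}}

```text
time_s: 14.88
position: [0.5116, -0.0344, 0.0352]
tcp_rot: [[1.0, -0.001, -0.004], [-0.001, -1.0, 0.0], [-0.004, -0.0, -1.0]]
force: [-7.0, -0.1, 1.0]
opening: 0.004
grasp_force: 3.4
```

The jaw has stopped moving, so the cell is trapped. I'll step the force up.

>>> {"name": "move_arm", "arguments": {"increments": [[[0.017,0,0],[0,0,0],1],[[0.017,0,0],[0,0,0],1],[[0,0,0],[0,0,0],1]]}}

```text
time_s: 15.13
position: [0.5116, -0.0344, 0.0353]
tcp_rot: [[1.0, -0.001, -0.006], [-0.001, -1.0, 0.001], [-0.006, -0.001, -1.0]]
force: [-9.4, -1.6, 1.9]
opening: 0.004
grasp_force: 4.3
```

>>> {"name": "move_arm", "arguments": {"increments": [[[0.017,0,0],[0,0,0],1],[[0,0,0],[0,0,0],1]]}}

```text
time_s: 15.3
position: [0.5116, -0.0344, 0.0352]
tcp_rot: [[1.0, -0.001, -0.007], [-0.001, -1.0, 0.001], [-0.007, -0.001, -1.0]]
force: [-9.7, -2.2, 3.4]
opening: 0.006
grasp_force: 4.8
```

>>> {"name": "move_arm", "arguments": {"increments": [[[0.017,0,0],[0,0,0],1],[[0.017,0,0],[0,0,0],1],[[0,0,0],[0,0,0],1]]}}

```text
time_s: 15.55
position: [0.5115, -0.0344, 0.0352]
tcp_rot: [[1.0, -0.0, -0.009], [-0.0, -1.0, 0.001], [-0.009, -0.001, -1.0]]
force: [-11.7, -2.3, 6.0]
opening: 0.005
grasp_force: 5.7
```

>>> {"name": "move_arm", "arguments": {"increments": [[[0,0,0],[0,0,0],1],[[0,0,0],[0,0,0],1]]}}

```text
time_s: 15.72
position: [0.5115, -0.0344, 0.0352]
tcp_rot: [[1.0, -0.0, -0.009], [-0.0, -1.0, 0.001], [-0.009, -0.001, -1.0]]
force: [-11.6, -2.1, 5.5]
opening: 0.005
grasp_force: 5.6
```

>>> {"name": "move_arm", "arguments": {"increments": [[[0.012,0,0],[0,0,0],1],[[0.011,0,0],[0,0,0],1],[[0,0,0],[0,0,0],1],[[0,0,0],[0,0,0],1],[[0,0,0],[0,0,0],1],[[0,0,0],[0,0,0],1],[[0,0,0],[0,0,0],1],[[0,0,0],[0,0,0],1],[[0,0,0],[0,0,0],1]]}}

```text
time_s: 16.47
position: [0.5115, -0.0343, 0.0353]
tcp_rot: [[1.0, -0.0, -0.01], [-0.0, -1.0, 0.001], [-0.01, -0.001, -1.0]]
force: [-11.7, -3.3, 5.6]
opening: 0.004
grasp_force: 6.2
```

>>> {"name": "move_arm", "arguments": {"increments": [[[0.013,0,0],[0,0,0],1],[[0.01,0,0],[0,0,0],1],[[0,0,0],[0,0,0],1],[[0,0,0],[0,0,0],1],[[0,0,0],[0,0,0],1],[[0,0,0],[0,0,0],1],[[0,0,0],[0,0,0],1]]}}

```text
time_s: 17.05
position: [0.5115, -0.0343, 0.0353]
tcp_rot: [[1.0, -0.0, -0.012], [-0.0, -1.0, 0.001], [-0.012, -0.001, -1.0]]
force: [-13.9, -4.1, 7.2]
opening: 0.003
grasp_force: 6.8
```

Run:
```python
from h import *
print(read_state()["force"])
t=capture("top"); s=capture("side")
a=cv2.resize(s["img"][160:235,290:350],(448,560),interpolation=cv2.INTER_CUBIC)
b=cv2.resize(t["img"][165:225,322:358],(336,560),interpolation=cv2.INTER_CUBIC)
cv2.imwrite("pics/c6.png",np.hstack([a,b])[...,::-1])
print(read_state()["force"])
```

```text
[-13.9168165   -4.09518331   7.23722421]
[-14.26399659  -4.13553937   7.40654925]
```

View pics/c6.png

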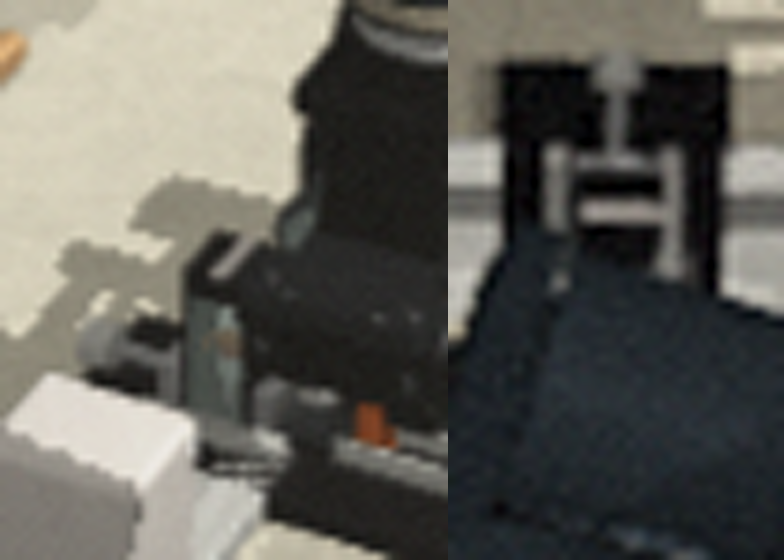

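The cell stands square against the fence (side crop (215,320), stripe parallel to the fence in top), and the push has been held at about 14 N. I'll back straight off and rise.

>>> {"name": "move_arm", "arguments": {"increments": [[[-0.05,0,0],[0,0,0],1],[[-0.1,0,0],[0,0,0],1],[[-0.2,0,0],[0,0,0],1],[[-0.4,0,0],[0,0,0],1],[[-0.4,0,0],[0,0,0],1],[[0,0,0],[0,0,0],1],[[0,0,-0.5],[0,0,0],1],[[0,0,-0.8],[0,0,0],1],[[0,0,-0.9],[0,0,0],1],[[0,0,-0.9],[0,0,0],1],[[-0.5,0,-0.9],[0,0,0],1],[[-0.5,0,-0.5],[0,0,0],1],[[0,0,0],[0,0,0],1],[[0,0,0],[0,0,0],1]]}}

```text
time_s: 18.32
position: [0.455, -0.0352, 0.1718]
tcp_rot: [[1.0, -0.002, 0.006], [-0.002, -1.0, -0.002], [0.006, 0.002, -1.0]]
force: [-0.2, 0.1, -0.1]
opening: 0.008
grasp_force: 0.0
```

Run:
```python
from h import *
print(read_state()["force"])
t=capture("top"); s=capture("side")
a=cv2.resize(s["img"][160:235,290:370],(597,560),interpolation=cv2.INTER_CUBIC)
b=cv2.resize(t["img"][165:225,330:350],(187,560),interpolation=cv2.INTER_CUBIC)
cv2.imwrite("pics/c7.png",np.hstack([a,b])[...,::-1])
```

```text
[-0.22120875  0.07370449 -0.12725787]
```

View pics/c7.png

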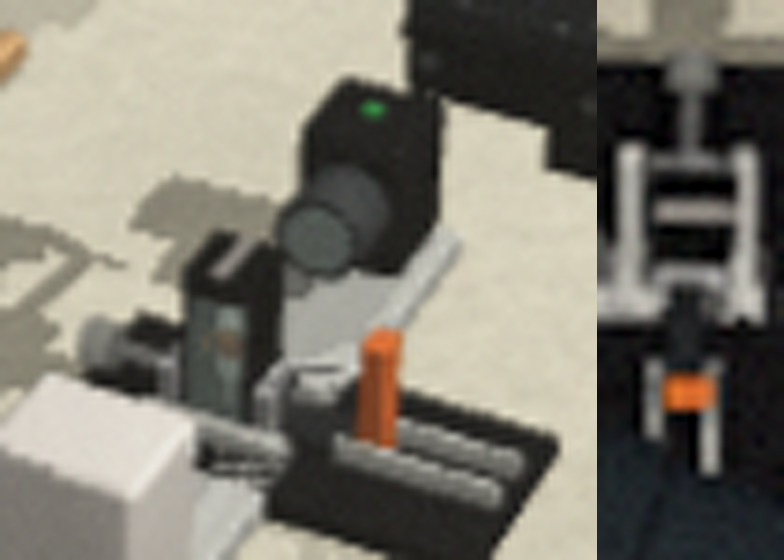

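The cell is snug between fence and jaw (side crop (230,330), jaw at (275,390)), and the arm is clear of everything. I'll hand in.

```bash
python3 -c "
from rig import *
print(hand_in())"
```

```text
the job is handed in; nothing more can be done
None
```

I set the cell upright in the nest with its clear faces to the lamp and camera. The jaw then clamped it square against the fence with about 14 N on the post, roughly 11 N on the cell after slide drag. I left the jaw snug, with the arm clear, and handed the job in at about 18 s; no verdict was returned.

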